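# Unplug the air outlet's quick coupling

## Task

Take the hexagonal blanking plug out of the air outlet's quick coupling so that a drill can be connected: push the sprung collar well down with the open fingertips on either side of the plug, pinch the plug while the collar is down and draw it straight up, letting the collar snap back up. Then lower the plug into the steel tray, letting go only when it is just above the tray's floor, and leave it lying there.

Things in the scene. Friction and masses are not known exactly. Their poses are not given: they have to be found in the camera images.
- plug_center (a point): Centre of the loose plug, upright in the coupling at first, 61 mm long, 60-130 g: upper 45 mm a steel hexagonal shank, 20 mm across flats, top 27 mm above the collar; lower 16 mm a slimmer brass nipple, 20 mm at widest, locked in the socket. Point on the axis, 30.5 mm from either end; z to the shank's top; flats face +y, -y and every 60 degrees. Pulls out without turning once unlocked.
- collar_top (a point): Centre of the collar's flat top, moving with it; z up. Bare aluminium ring round the plug on a white pedestal 94 mm square: rim 64 mm across, 30 mm hole, top 83 mm above the bench at rest. Open fingertips either side of the shank (26 to 45 mm apart) can push the rim down, then close on the shank with nothing between, and lift. The similar pedestal with a solid round cap, no collar, is not it.
- collar (a joint): How far the collar is pressed down, m: 0 up and locked, 0.018 at its stop. 5 N starts it, 10 N holds it at the stop; it springs up when let go. From 0.007 the plug is unlocked; 0.012 to 0.015 is a good depth at which to pinch the plug. Lifting the pinched plug with the collar rising along frees it.
- tray_in (a point): Centre of the inner floor of the fixed shallow steel tray; x and y along its sides, z up. Inside 134 mm (x) by 174 mm (y), the floor 3 mm above the bench, the walls 21 mm high above the floor and 3 mm thick.

How it is judged:
On the way, in this order (a step that is already met when the one before it is completed fails the run):
1. the collar is pressed down at least 7 mm with the plug still in the coupling (value of joint collar above 0.007 m and horizontal distance between plug_center and collar_top below 0.01 m and z of plug_center in the frame of collar_top below 0.03 m), for 0.1 s.
2. the plug is drawn up clear of the coupling and the collar has sprung back up (z of plug_center in the frame of collar_top above 0.035 m and value of joint collar below 0.002 m), for 0.1 s.
3. the plug is lowered into the tray while still held (its centre less than 60 mm above the tray's floor) (z of plug_center in the frame of tray_in below 0.06 m and x of plug_center in the frame of tray_in between -0.067 and 0.067 m and y of plug_center in the frame of tray_in between -0.087 and 0.087 m and contact force between the fingers and plug above 0.5 N).
At the end, for the whole second after the job is handed in: The plug rests in the steel tray, lying or standing (its centre within the inner walls and less than 35 mm above the tray's floor), still (under 0.03 m/s), and the empty coupling's collar is fully up (within 2 mm) (z of plug_center in the frame of tray_in below 0.035 m and x of plug_center in the frame of tray_in between -0.067 and 0.067 m and y of plug_center in the frame of tray_in between -0.087 and 0.087 m and linear speed of plug below 0.03 m/s and value of joint collar below 0.002 m); the robot touches nothing.
It also fails if it takes over 48 s, if anything falls off the work surface, if the arm or the gripper's body presses on something with over 40 N, if the wrist force passes 120 N, or if a joint passes its speed limit or range.

## Robot

A 6-joint arm with a two-finger parallel gripper is mounted at the origin on the work surface. World frame = base frame: x ahead of the robot, y to its left, z up, the work surface at z = 0. Lengths are in m, angles in rad, forces in N, time in s.
With the tool pointing down it reaches from about 0.35 to 1 m from the base axis. Payload 7.1 kg.
Tool frame: the origin (TCP) lies between the finger pads; the fingertips stand 22 mm ahead of it and the grasp point (between the pads) lies 3 mm ahead of it; x points along the fingers, y is the direction in which the jaws open and shut, and the axes are right-handed (so a half turn about x gives the same grasp; the last joint's range is limited). The gripper opens to 85 mm and grips with 20 to 120 N. Pads are 22 mm wide; open, the fingers measure 114 mm over their backs; the gripper's body (76 mm by 85 mm) begins 54 mm behind the grasp point. The pads swing forward as they close: fully open they stand 13 mm farther back than shut.
Start: joints at [1.13, 0.423, 1.63, -0, 1.089, -0.019], TCP at [0.256, 0.57, 0.253] pointing down, gripper open.
Joint ranges: [-3, 3], [-0.9, 2.11], [0.09, 2.58], [-1.31, 4.45], [0.11, 2.69], [-2.54, 2.54]. Speed limits (rad/s): [2.39, 2.39, 3.01, 3.14, 3.14, 3.14].

## Interface

Orientations are given as a rotation vector (axis times angle).
In Python, from rig import manip gives the robot as it stands. The module is installed in compiled form; this text tells all that it offers. Calls block until the motion is done:
- manip.move_to(position, orientation): joint-space move of the TCP to a pose.
- manip.servo_line(position, orientation=None, rate=0.15): straight line of the TCP; orientation=None keeps the orientation; rate is the mean speed in m/s.
- manip.set_joints(angles): joint-space move.
- manip.command_gripper(opening, f_grip=None): finger opening in m; f_grip is the grip in N (None keeps the last); returns when the fingers have stopped.
- manip.hold(seconds).
- manip.solve_ik(position, orientation): joint angles nearest the present ones, or None.
- manip.camera(name): name is "scene" or "side" or "wrist"; returns a dict with "image" (400x640x3 uint8, red, green, blue), "fx", "fy", "cx", "cy" (pixels), "cam_to_world" (4x4, takes a point from camera to world coordinates); the wrist camera has in their place "mount" (4x4, takes a point from camera to tool coordinates, whose origin is the TCP and whose axes are the tool frame's). Camera axes: x right, y down, z forward; pixel columns grow to the right and rows downward; lengths in m; the calibration is good to about 2 mm. A picture is of the moment at which its call begins: read the wrist's pose just before it. There is no depth.
A pose or a line that the arm cannot do raises manip.IKError and nothing moves.
- manip.sign_off(): hands the job in, once; it reports no verdict.
Readings, each from a call of its own:
- manip.get_time(): time.
- manip.get_joint_positions(): joint angles.
- manip.get_joint_vel(): joint speeds.
- manip.get_tau(): joint torques, N m.
- manip.get_position(): TCP position.
- manip.get_ee_rot(): TCP orientation.
- manip.get_contact_force(): force on the tool from outside, world axes, zero at the start.
- manip.get_torque(): the same for the moment, N m.
- manip.get_width(): finger opening in m.
Only numpy, scipy, OpenCV 4.12 (cv2) and the standard library are available. Lean on these libraries where they do the work, as an engineer would, in place of code of your own. Each camera call takes 0.05 s, during which the arm holds its last target.

## Working session

There is one attempt and no reset: what is moved stays moved. The work goes in short steps, each a Python script; the robot and the scene stay as the last script left them, time stands still between calls to the robot, and variables do not carry over. Pictures are saved under pics/ and viewed, and the job is handed in when it is done.

```bash
mkdir -p pics && python3 - <<'E'
from rig import manip
import cv2,numpy as np
print(manip.get_time(),manip.get_position(),manip.get_ee_rot(),manip.get_width())
for n in ["scene","side","wrist"]:
    c=manip.camera(n); cv2.imwrite(f"pics/{n}0.png",c["image"][:,:,::-1])
    print(n,c["fx"],c["fy"],c["cx"],c["cy"]); print(np.round(c.get("cam_to_world",c.get("mount")),4).tolist())
E
```

```text
0.0 [0.25561637 0.56976269 0.25251548] [ 0.32961656  1.54571084 -0.33205495] 0.08542544806583244
scene 510.79376775042306 510.79376775042306 316.3279813920359 185.77392541375843
[[0.3114, 0.7467, -0.5877, 1.0422], [0.9502, -0.2507, 0.185, -0.1795], [-0.0092, -0.6161, -0.7876, 0.7746], [0.0, 0.0, 0.0, 1.0]]
side 469.1594549823955 469.1594549823955 322.92581675624274 201.64006176281367
[[-0.9982, -0.0496, 0.0348, 0.4904], [-0.0587, 0.6467, -0.7605, 0.6492], [0.0152, -0.7611, -0.6484, 0.6809], [0.0, 0.0, 0.0, 1.0]]
wrist 312.1150346917333 312.1150346917333 319.8009696000007 204.16118802723483
[[-0.0007, -0.3188, 0.9478, -0.1214], [1.0, 0.0004, 0.0009, -0.0003], [-0.0006, 0.9478, 0.3188, -0.0833], [0.0, 0.0, 0.0, 1.0]]
```

View pics/scene0.png

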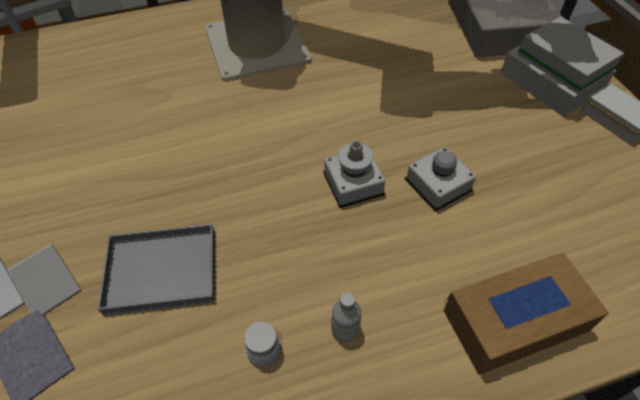

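View pics/side0.png

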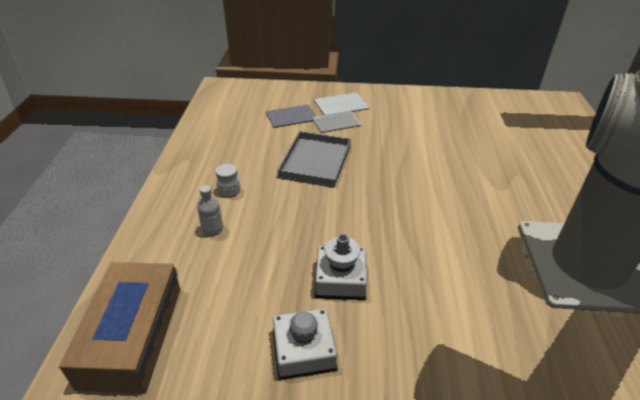

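View pics/wrist0.png

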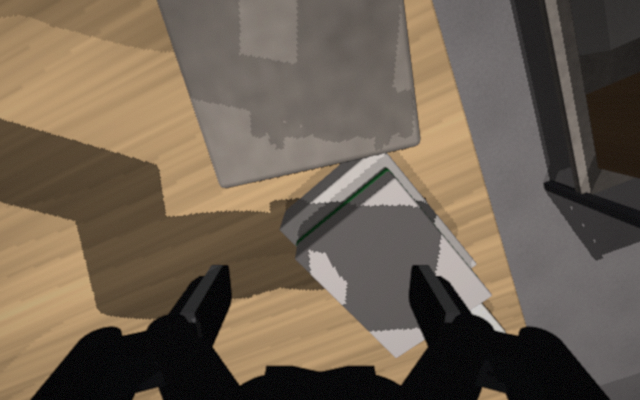

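The scene view shows the coupling with its plug at about (355,160), the decoy cap at (443,165) and the tray centred near (160,268). The side view shows the coupling at (342,252) and the tray at (316,158). I'll zoom in on those.

```bash
python3 - <<'E'
import cv2,numpy as np
a=cv2.imread("pics/scene0.png");b=cv2.imread("pics/side0.png")
f=lambda im,x,y,w,h,s:cv2.resize(im[y:y+h,x:x+w],None,fx=s,fy=s,interpolation=cv2.INTER_CUBIC)
cv2.imwrite("pics/z1.png",np.hstack([f(a,315,130,80,80,5),f(b,305,225,80,80,5)]))
cv2.imwrite("pics/z2.png",np.hstack([f(a,95,215,130,110,3),f(b,260,115,130,110,3)]))
E
```

```text
(no output)
```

View pics/z1.png

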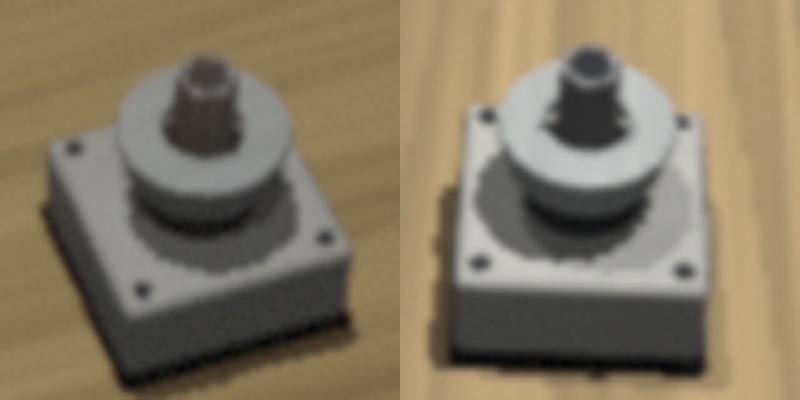

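View pics/z2.png

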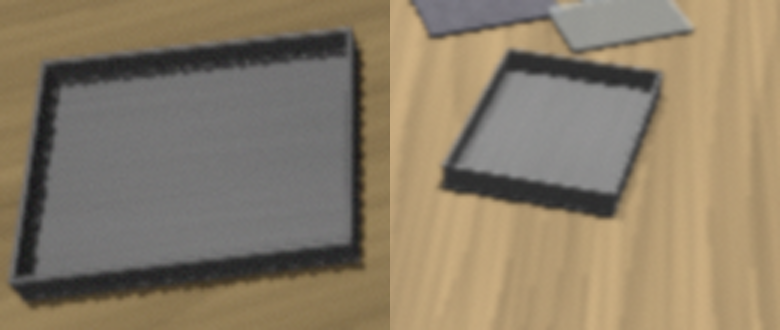

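```bash
cat > h.py <<'E'
import numpy as np,cv2
from rig import manip
def ray(c,px,T=None):
    T=np.array(c["cam_to_world"]) if T is None else T
    d=np.array([(px[0]-c["cx"])/c["fx"],(px[1]-c["cy"])/c["fy"],1.]); return T[:3,3],T[:3,:3]@d
def atz(c,px,z,T=None):
    o,d=ray(c,px,T); return o+d*(z-o[2])/d[2]
def tri(c1,p1,c2,p2):
    o1,d1=ray(c1,p1);o2,d2=ray(c2,p2)
    s=np.linalg.lstsq(np.c_[d1,-d2],o2-o1,rcond=None)[0]; a=o1+d1*s[0];b=o2+d2*s[1]
    return (a+b)/2,np.linalg.norm(a-b)
E
python3 - <<'E'
from h import *
np.set_printoptions(precision=4,suppress=True)
s=manip.camera("scene");d=manip.camera("side")
Z=lambda x,y,ox,oy,k:((x+.5)/k-.5+ox,(y+.5)/k-.5+oy)
a=Z(208,72,315,130,5);b=Z(191,65,305,225,5)
print("top",tri(s,a,d,b),atz(s,a,.11),atz(d,b,.11))
a=Z(204,127,315,130,5);b=Z(187.5,122,305,225,5)
print("collar",tri(s,a,d,b),atz(s,a,.083),atz(d,b,.083))
# pedestal top bolts/corners
for n,c,pts,o in (("s",s,[(50,148),(130,315),(350,245)],(315,130)),("d",d,[(60,287),(305,290),(300,115),(70,108)],(305,225))):
    for z in (.05,):
        P=np.array([atz(c,Z(*p,*o,5),z) for p in pts]);print(n,P.tolist())
        for i in range(len(P)-1):
            e=P[i+1]-P[i];print(np.linalg.norm(e),np.degrees(np.arctan2(e[1],e[0])))
for n,c,pts,o in (("s",s,[(45,63),(350,32),(358,245),(15,280)],(95,215)),("d",d,[(120,51),(270,72),(224,198),(55,168)],(260,115))):
    P=np.array([atz(c,Z(*p,*o,3),.024) for p in pts]);print(n,P,P.mean(0))
    for i in range(4):
        e=P[(i+1)%4]-P[i];print(np.linalg.norm(e),np.degrees(np.arctan2(e[1],e[0])))
E
```

```text
top (array([0.4809, 0.0724, 0.1104]), np.float64(0.001189185044496127)) [0.4798 0.0724 0.11  ] [0.4813 0.0725 0.11  ]
collar (array([0.4811, 0.0722, 0.0818]), np.float64(0.0007186828775610408)) [0.4816 0.0717 0.083 ] [0.4814 0.0737 0.083 ]
s [[0.4462810550783012, 0.025149840715681188, 0.04999999999999993], [0.5299539041783454, 0.026891058683039898, 0.050000000000000155], [0.5252958022739291, 0.11354971850315909, 0.050000000000000044]]
0.08369096436610483 1.1921435039871497
0.08678376135643734 93.07681866676508
d [[0.5226458484672993, 0.1237113885086375, 0.050000000000000044], [0.4381256330250951, 0.11899636817384962, 0.050000000000000044], [0.43911156357116937, 0.03523126215534622, 0.050000000000000044], [0.5248370010107292, 0.037916105068070194, 0.050000000000000044]]
0.08465162866214732 -176.80702367234383
0.08377090810855996 -89.32564938498422
0.08576747055655708 1.7938654515095436
s [[ 0.4724 -0.3786  0.024 ]
 [ 0.5073 -0.2063  0.024 ]
 [ 0.6433 -0.2282  0.024 ]
 [ 0.606  -0.4036  0.024 ]] [ 0.5573 -0.3042  0.024 ]
0.1758698053904626 78.5360772231701
0.13770851417037605 -9.154913293639513
0.17936743216703802 -102.00279178910732
0.1359253592469755 169.4037886045371
d [[ 0.6029 -0.398   0.024 ]
 [ 0.4719 -0.3753  0.024 ]
 [ 0.5041 -0.1968  0.024 ]
 [ 0.6369 -0.2244  0.024 ]] [ 0.5539 -0.2986  0.024 ]
0.13298602569663456 170.1375758592474
0.18138291719439903 79.76943141379472
0.13563708146548162 -11.779102531957092
0.17688219687966167 -101.07417410653429
```

```bash
cat >> h.py <<'E'
from scipy.spatial.transform import Rotation as R
def ori(yaw,flip=False):
    y=np.array([-np.sin(yaw),np.cos(yaw),0])*(-1 if flip else 1); x=np.array([0,0,-1.]); z=np.cross(x,y)
    return R.from_matrix(np.c_[x,y,z]).as_rotvec()
def wcam(name):
    p=np.array(manip.get_position());r=R.from_rotvec(manip.get_ee_rot()).as_matrix()
    c=manip.camera("wrist");T=np.eye(4);T[:3,:3]=r;T[:3,3]=p
    cv2.imwrite(name,c["image"][:,:,::-1]); return c,T@np.array(c["mount"])
E
python3 - <<'E'
from h import *
np.set_printoptions(precision=4,suppress=True)
for f in (0,1): print(manip.solve_ik([.481,.0723,.23],ori(np.radians(2),f)))
manip.move_to([.481,.0723,.22],ori(np.radians(2),False))
manip.command_gripper(.034,30)
c,T=wcam("pics/w1.png"); print(T,manip.get_time(),manip.get_width(),manip.get_position(),manip.get_contact_force())
for p in ([.481,.0725,.11],[.481,.0725,.083]):
    q=np.linalg.inv(T)@np.r_[p,1]; print(q[0]/q[2]*c["fx"]+c["cx"],q[1]/q[2]*c["fy"]+c["cy"])
E
```

```text
[ 0.1247  0.2522  1.9498 -0.      0.9397 -1.481 ]
[ 0.1247  0.2522  1.9498 -0.      0.9397  1.6606]
[[-0.0357  0.9471  0.3189  0.3978]
 [ 0.9994  0.0335  0.0122  0.0697]
 [ 0.0009  0.3191 -0.9477  0.3414]
 [ 0.      0.      0.      1.    ]] 2.825 0.03414935117308409 [0.481  0.0723 0.22  ] [-0.2123  0.2914 -0.1018]
319.327429815107 210.62748709754962
319.3452255403873 200.11159092940125
```

View pics/w1.png

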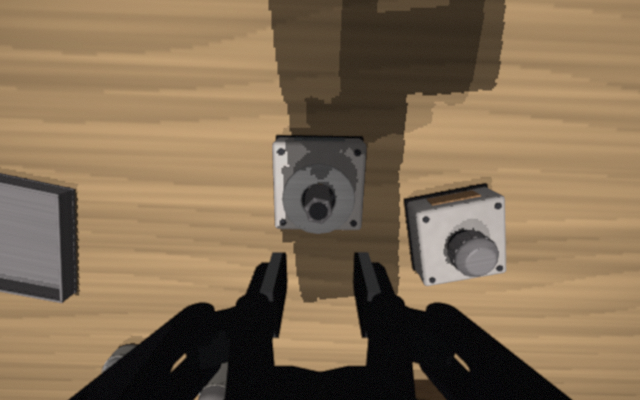

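```bash
python3 - <<'E'
import cv2
a=cv2.imread("pics/w1.png")[125:245,260:380]
cv2.imwrite("pics/w1z.png",cv2.convertScaleAbs(cv2.resize(a,None,fx=5,fy=5,interpolation=cv2.INTER_CUBIC),alpha=1.6))
E
```

```text
(no output)
```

View pics/w1z.png

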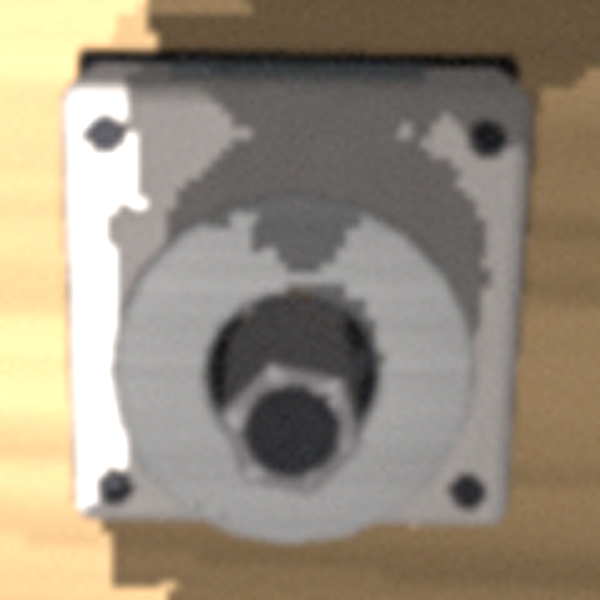

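```bash
python3 - <<'E'
from h import *
np.set_printoptions(precision=4,suppress=True)
manip.move_to([.481,.0723,.16],ori(np.radians(16)))
c,T=wcam("pics/w2.png"); print(T.tolist(),manip.get_time(),manip.get_width(),manip.get_position(),manip.get_contact_force())
for p in ([.481,.0725,.11],[.481,.0725,.083]):
    q=np.linalg.inv(T)@np.r_[p,1]; print(q[0]/q[2]*c["fx"]+c["cx"],q[1]/q[2]*c["fy"]+c["cy"])
a=cv2.imread("pics/w2.png")[160:280,260:380]
cv2.imwrite("pics/w2z.png",cv2.convertScaleAbs(cv2.resize(a,None,fx=5,fy=5,interpolation=cv2.INTER_CUBIC),alpha=1.8))
E
```

```text
[[-0.2725569744842551, 0.9128207313176216, 0.30409046045009214, 0.4004365568198806], [0.9621386534006972, 0.25813187603663024, 0.0875051210278602, 0.050080488291222955], [0.0013810475298633397, 0.3164273171686821, -0.9486157523766657, 0.2811001892741875], [0.0, 0.0, 0.0, 1.0]] 3.225 0.03377589254292341 [0.4814 0.0723 0.1606] [-0.4574  0.423  -0.1136]
318.7696503769221 245.80502061350825
318.83857688820507 228.3913123462588
```

View pics/w2z.png

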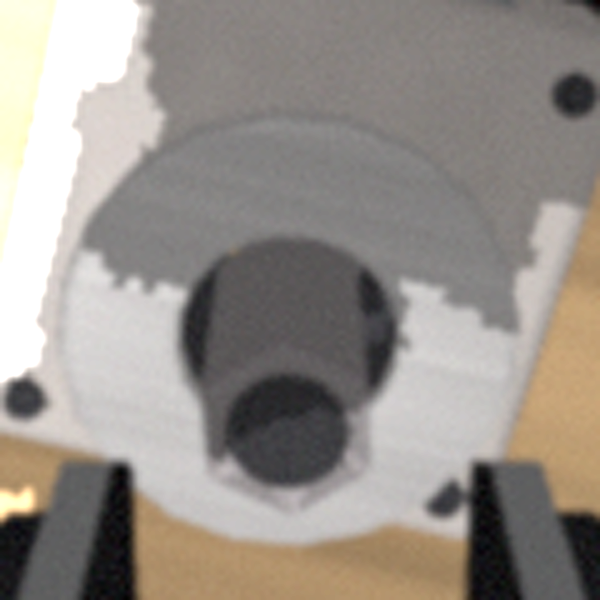

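```bash
python3 - <<'E'
from h import *
np.set_printoptions(precision=4,suppress=True)
o=ori(np.radians(16));x,y=.4811,.072
manip.servo_line([x,y,.113],o,rate=.08); manip.hold(.2)
f0=np.array(manip.get_contact_force()); print(f0)
z=.113
while z>.09:
    z-=.001; manip.servo_line([x,y,z],o,rate=.03); f=np.array(manip.get_contact_force())-f0
    print(round(z,4),manip.get_position()[2],f)
    if f[2]>4: break
manip.hold(.2);print(manip.get_position(),np.array(manip.get_contact_force())-f0,manip.get_width(),manip.get_time())
c,T=wcam("pics/w3.png")
for n in("scene","side"):cv2.imwrite(f"pics/{n}3.png",cv2.resize(manip.camera(n)["image"][100:300,250:450,::-1],None,fx=2.5,fy=2.5))
E
```

```text
[ 0.2277 -0.2121 -0.3947]
0.112 0.1120784893327696 [0.2176 0.0057 0.5573]
0.111 0.11092832439699851 [-0.3454  0.0116  0.7623]
0.11 0.10990632325647101 [0.4274 0.115  0.4186]
0.109 0.10894758070913854 [-0.0383  0.3115 -0.0113]
0.108 0.10793870717658087 [0.9952 0.3115 0.5276]
0.107 0.10695311849905613 [-0.2856  0.5131  0.8797]
0.106 0.1059424985319275 [ 0.1592 -0.3366  0.5161]
0.105 0.10491832566845022 [-0.0601  0.4553  0.4991]
0.104 0.1041885690062639 [-0.4525  0.4665  3.7166]
0.103 0.1030786999994264 [-1.2967  0.4307  4.7452]
[0.4812 0.072  0.1031] [ 0.2261 -0.184   5.5658] 0.034004236265674385 6.8667
```

```bash
python3 -c "
import cv2,numpy as np
cv2.imwrite('pics/c3.png',np.hstack([cv2.resize(cv2.imread('pics/scene3.png'),(390,390)),cv2.resize(cv2.imread('pics/w3.png')[140:400,190:450],(390,390))]))"
```

```text
(no output)
```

View pics/c3.png

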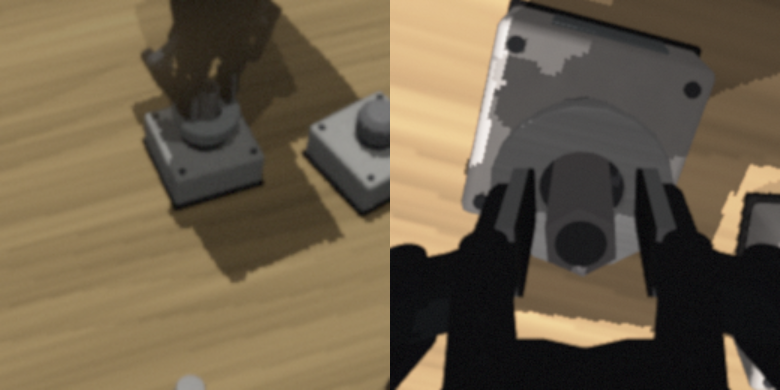

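The fingers sit on the rim on either side of the shank: the plug top is at (582,243) in the wrist crop, between tips at about 530 and 640. Next I press down, pinch and lift.

```bash
python3 - <<'E'
from h import *
np.set_printoptions(precision=4,suppress=True)
o=ori(np.radians(16));x,y=.4811,.072
F=lambda t:print(t,manip.get_position(),manip.get_contact_force(),round(manip.get_width(),4),manip.get_time())
manip.servo_line([x,y,.0975],o,rate=.04);F("a")
manip.servo_line([x,y,.0908],o,rate=.04);manip.hold(.25);F("b")
manip.command_gripper(.012,70);F("c")
manip.hold(.2);F("d")
E
```

```text
a [0.4812 0.072  0.0975] [-0.4625  0.3081  5.2807] 0.0339 7.3
b [0.4813 0.072  0.0911] [-0.903   0.0658  6.8879] 0.0343 7.8667
c [0.4815 0.072  0.0913] [-1.4392 -1.3628  9.4211] 0.0189 8.1333
d [0.4815 0.072  0.0913] [-0.5376 -0.8392  8.6398] 0.0193 8.3333
```

```bash
python3 - <<'E'
from h import *
np.set_printoptions(precision=4,suppress=True)
o=ori(np.radians(16));x,y=.4811,.072
F=lambda t:print(t,manip.get_position(),manip.get_contact_force(),round(manip.get_width(),4),manip.get_time())
for z in (.096,.102,.108,.116,.13,.16,.20):
    manip.servo_line([x,y,z],o,rate=.06);F(z)
manip.hold(.2)
c,T=wcam("pics/w4.png")
s=manip.camera("scene")["image"][:,:,::-1]; d=manip.camera("side")["image"][:,:,::-1]
cv2.imwrite("pics/c4.png",np.hstack([cv2.resize(s[80:230,280:430],(400,400)),cv2.resize(d[150:300,270:420],(400,400))]))
E
```

```text
0.096 [0.4815 0.0719 0.0967] [-0.3465 -0.3952  6.8156] 0.0191 8.5833
0.102 [0.4813 0.0719 0.1025] [ 0.8264 -2.3139  3.9297] 0.019 8.8333
0.108 [0.4807 0.0721 0.108 ] [-0.488  -0.2804 -0.4544] 0.0192 9.0833
0.116 [0.4812 0.0721 0.1163] [-0.9263 -0.0077 -0.9814] 0.019 9.3667
0.13 [0.4815 0.072  0.1306] [ 0.2083  0.3747 -1.8253] 0.019 9.75
0.16 [0.4811 0.072  0.1602] [ 0.1069 -1.1117 -1.1427] 0.0191 10.4
0.2 [0.4809 0.072  0.1999] [0.0165 0.4014 0.1118] 0.0192 11.2167
```

View pics/c4.png

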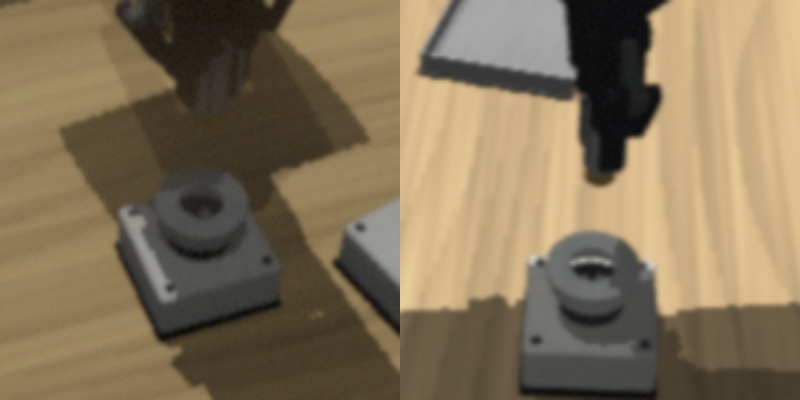

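View pics/w4.png

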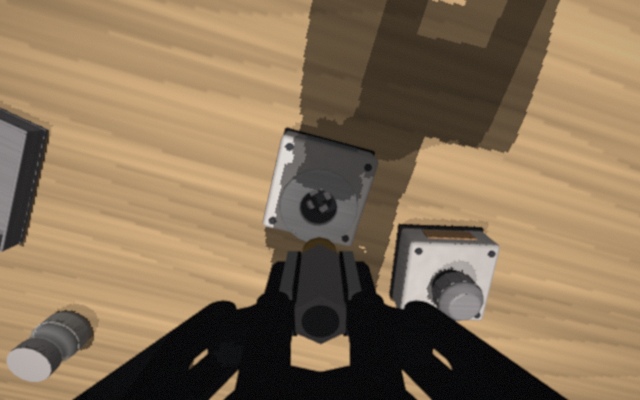

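The plug is held upright, with its brass tip at (318,243) in the wrist view. The coupling is empty and the collar is up. Now to the tray.

```bash
python3 - <<'E'
from h import *
np.set_printoptions(precision=4,suppress=True)
F=lambda t:print(t,manip.get_position(),manip.get_contact_force(),round(manip.get_width(),4),manip.get_time())
o=ori(np.radians(-10.5));x,y=.556,-.301
manip.servo_line([x,y,.2],o,rate=.2);F("over")
manip.servo_line([x,y,.08],o,rate=.12);manip.hold(.3);F("low")
f0=np.array(manip.get_contact_force())
c,T=wcam("pics/w5.png")
s=manip.camera("scene")["image"][:,:,::-1]; d=manip.camera("side")["image"][:,:,::-1]
cv2.imwrite("pics/c5.png",np.hstack([cv2.resize(s[180:330,80:230],(400,400)),cv2.resize(d[60:210,240:390],(400,400))]))
E
```

```text
over [ 0.5559 -0.3002  0.2   ] [-0.4679  0.2236 -1.3512] 0.0188 13.6167
low [ 0.5563 -0.3011  0.0805] [-0.7509  0.9022 -1.1903] 0.0192 15.0667
```

View pics/c5.png

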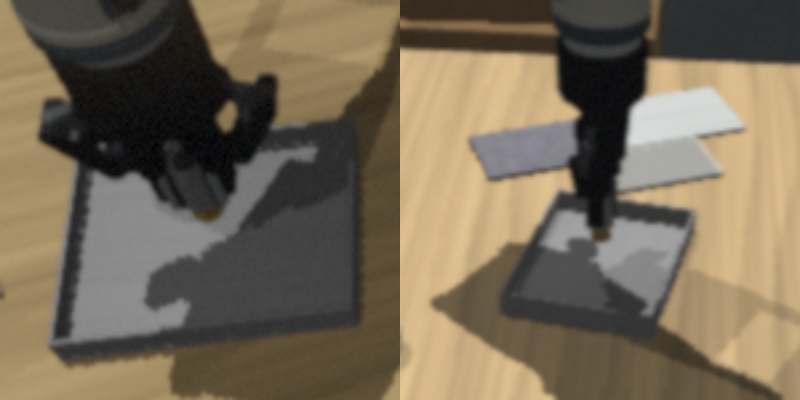

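View pics/w5.png

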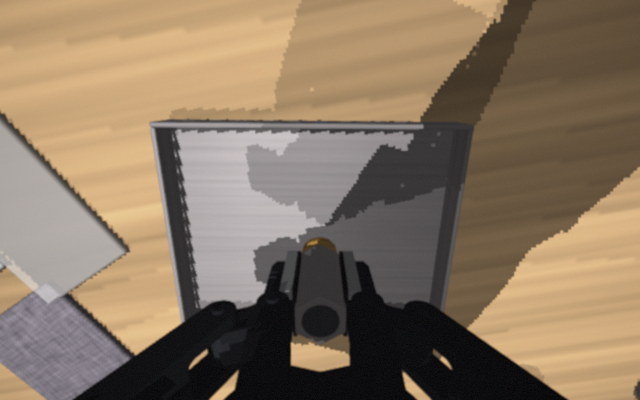

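The plug hangs above the middle of the tray, with its tip at (318,244) in the wrist view. I'll lower in small steps and release.

```bash
python3 - <<'E'
from h import *
np.set_printoptions(precision=4,suppress=True)
F=lambda t:print(t,manip.get_position(),manip.get_contact_force(),round(manip.get_width(),4),manip.get_time())
x,y=.556,-.301
manip.servo_line([x,y,.052],None,rate=.06);manip.hold(.3);F("pre")
f0=np.array(manip.get_contact_force());z=.052
while z>.0455:
    z-=.001; manip.servo_line([x,y,z],None,rate=.02);f=np.array(manip.get_contact_force())-f0; print(round(z,4),f[2])
    if f[2]>3: break
manip.hold(.3);F("rel")
manip.command_gripper(.05);manip.hold(.4);F("open")
c,T=wcam("pics/w6.png")
E
```

```text
pre [ 0.5562 -0.3011  0.0523] [ 0.2522  0.5742 -1.3648] 0.0193 16.1333
0.051 -0.2663562844606022
0.05 -0.5913285656433316
0.049 -0.5072874403497774
0.048 0.3357680651273909
0.047 1.4008653582811663
0.046 -0.4632816418220036
0.045 3.988537264995413
rel [ 0.5562 -0.3011  0.0453] [-0.7746  1.4259  5.8383] 0.0188 18.1833
open [ 0.556 -0.301  0.045] [ 0.5104  0.467  -0.8214] 0.0499 18.9833
```

View pics/w6.png

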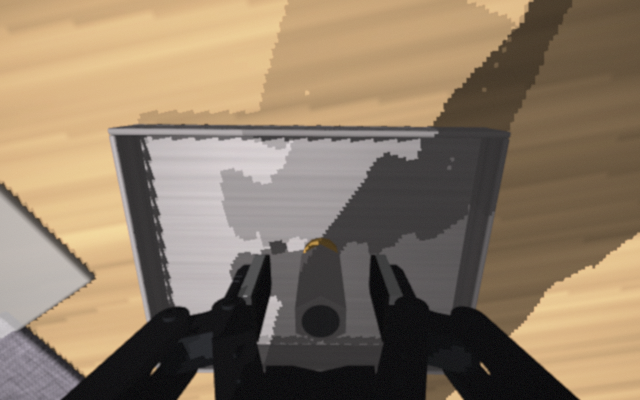

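The plug now stands free on the tray floor, with its top at (320,320) and both fingers clear of it. I'll retreat straight up.

```bash
python3 - <<'E'
from h import *
manip.servo_line([.556,-.301,.22],None,rate=.1);manip.hold(.5)
print(manip.get_position(),manip.get_contact_force(),manip.get_width(),manip.get_time())
c,T=wcam("pics/w7.png")
s=manip.camera("scene")["image"][:,:,::-1]; d=manip.camera("side")["image"][:,:,::-1]
cv2.imwrite("pics/c7.png",np.hstack([cv2.resize(s[130:330,80:400],(480,300)),cv2.resize(d[100:300,240:400],(240,300))]))
cv2.imwrite("pics/w7.png",cv2.imread("pics/w7.png"))
E
```

```text
[ 0.55601125 -0.30100762  0.220006  ] [-0.81049266  0.76004047 -0.70416335] 0.05000388994028702 21.4333
```

View pics/c7.png

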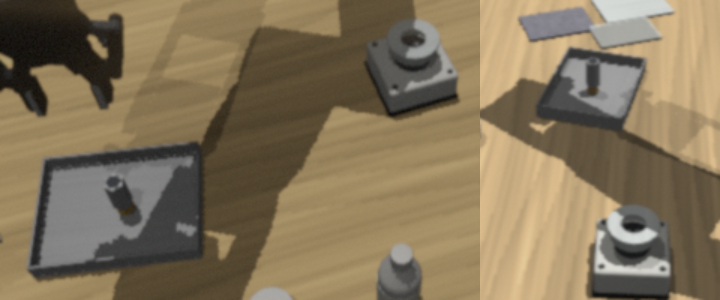

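View pics/w7.png

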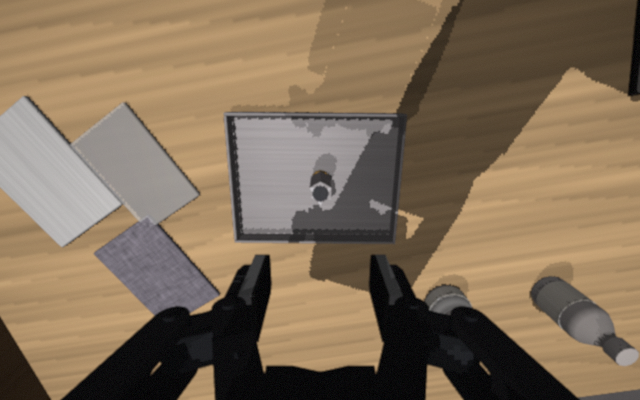

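The plug stands in the middle of the tray at (320,190) in the wrist view. The collar is up and the gripper touches nothing.

```bash
python3 -c "
from rig import manip
manip.sign_off();print(manip.get_time())"
```

```text
the job is handed in; nothing more can be done
the job is handed in; nothing more can be done
```

The plug is out of the coupling and in the steel tray, and I handed the job in at about 21.6 s of the 48 s allowed. I found the coupling, the hexagon's rotation and the tray from the camera images. I pressed the collar down about 13 mm, pinched the plug on its flats, drew it straight up and lowered it into the tray.

**Last checks:** the final pictures show the plug inside the tray walls, the coupling empty with its collar up, and the open gripper 0.22 m above the bench with no contact force. The collar depth comes from where the fingertips first touched it, not from a direct reading.

**What differed from the wording:**
- The plug is standing upright, not lying on its side. The judging accepts either, so I left it.
- I let go just as it touched the tray floor (about 6 N measured), not slightly above it.

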